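Seat a bearing housing in its drilling fixture and clamp it

ROBOT

A 6-joint arm with a two-finger parallel gripper is mounted at the origin on the work surface. World frame = base frame: x ahead of the robot, y to its left, z up, the work surface at z = 0. Lengths are in m, angles in rad, forces in N, time in s.
With the tool pointing down it reaches from about 0.375 to 0.9 m from the base axis. Payload 3.1 kg.
Tool frame: the origin (TCP) lies midway between the tips of the shut fingers; the grasp point (between the pads) lies manip.hold_point_z behind it (manip.hold_point_z is the distance from the TCP to the grasp point, in m); z points along the fingers, y is the direction in which the jaws open and shut (so a half turn about z gives the same grasp; the last joint's range is limited). The gripper opens to 85 mm and grips with 20 to 120 N. Pads are 22 mm wide; open, the fingers measure 114 mm over their backs; the gripper's body (76 mm by 85 mm) begins 54 mm behind the grasp point. The pads swing forward as they close: fully open they stand 13 mm farther back than shut.
Start: joints at [1.131, 0.527, 1.433, -0, 1.181, -0.178], TCP at [0.162, 0.604, 0.231] pointing down, gripper open.
Joint ranges: [-3.08, 3.08], [-0.75, 2.2], [0.22, 2.44], [-1.43, 4.57], [0, 2.65], [-2.85, 2.85]. Speed limits (rad/s): [2.79, 2.79, 3.14, 3.14, 3.14, 3.14].

INTERFACE

Orientations are given as a unit quaternion [x, y, z, w].
In Python, from station import manip, snapshot, workorder, models gives the robot as it stands.
- The arm moves only by the tool jog_arm, never from a script. Its argument "commands" is a list of rows, each a list of 5 numbers: the opening in per cent of the stroke, from 0 (shut) to 100 (fully open), then the shift along the world's x, y, z in cm, then the turn about the world's z in rad. A call has 1 to 8 rows; each row shifts and turns the pose as measured when the row begins; what a row does not reach is not made up. A row lasts 1/12 s, in which the tool goes at most 41.7 mm and 7.16 degrees, less where a joint would pass 70% of its speed; a pose out of reach is approached as far as the arm can. A call with a gripper value outside its range is refused whole. The fingers move at their own pace and stop on an object; "squeeze" is the grip in N (left out, the last holds). Time passes only in rows, so rows that do not move let the fingers close. It gives the time, the measured TCP pose, the force and the opening at its end, in the units of the state.
- manip.sense(): the state, without advancing time (a new reading comes with each control period).
- snapshot(name): name is "scene" or "top" or "wrist"; returns a dict with "image" (400x640x3 uint8, red, green, blue), "intrinsics" (3x3 intrinsics, pixels), "extrinsics" (4x4, takes a point from camera to world coordinates); the wrist camera has in their place "hand_eye" (4x4, takes a point from camera to tool coordinates, whose origin is the TCP and whose axes are the flange's). Camera axes: x right, y down, z forward; pixel columns grow to the right and rows downward; lengths in m; the calibration is good to about 2 mm. A picture is of the moment at which its call begins: read the wrist's pose just before it. There is no depth.
- workorder.sign_off(): hands the job in, once; it reports no verdict.
Trained networks look in a picture, given as the dict that the camera call returned (one of the last four; its "shot" number tells which), for a name from the list of things; names that differ only in an ending like _2 or _b are one class to them, and where a whole thing is asked for, a point or a joint stands for the part that bears it (a point fixed in the world has none). Each returns a list of dicts, best first, with "score" (0 to 1); they miss things now and then, are a little off and sometimes report something else, mostly with a low value. They report only what shows in the picture. A call takes as long as a camera call. They do not tell look-alikes from the thing itself.
- models.find_in(picture, name): "centre" ([x, y, z] in m, in world coordinates, good to about 4 mm: the middle of the surface that is visible of it).
- models.pinpoint(picture, name): "centre" ([x, y, z] in m, in world coordinates, good to about 4 mm: a listed point, or the origin of a listed thing).
The state is a dict: "t": time; "q": joint angles; "qd": joint speeds; "tau": joint torques, N m; "tcp_pos": TCP position; "tool_rot": TCP orientation; "force": force on the tool from outside, world axes, zero at the start; "ft_torque": the same for the moment, N m; "finger_gap": opening from 0.0 (shut) to 1.0 (fully open).
Only numpy, scipy, OpenCV 4.12 (cv2) and the standard library are available. Lean on these libraries where they do the work, as an engineer would, in place of code of your own. Each camera call takes 0.05 s, during which the arm holds its last target. There are 200 camera calls.

TASK

Load the square-based aluminium bearing housing into the pocket of the drilling fixture and push it down past the stiff lift-out pad until you feel it bottom solidly on the rest plate, bearing down on it there for a moment with a firm but careful 20 N or so (never more than 35 N). Only once it is fully home, swing the strap clamp down until its rubber foot just rests on the housing, without forcing it, then let go. Leave the other things on the bench where they are.

Things in the scene. Friction and masses are not known exactly. Their poses are not given: they have to be found in the camera images.
- housing: The workpiece: bare aluminium bearing housing, 0.15 to 0.25 kg: rectangular base 64 (own x) x 50 (own y) x 18 mm high, with a square boss 26 x 26 mm standing in its middle (boss sides from 18 to 48 mm, top at 48 mm). Origin at the centre of the underside, z up. Lies upright on the bench. A half turn about z is equivalent.
- fixture: Drilling fixture, fixed to the bench: dark steel base plate 250 x 110 x 8 mm carrying an aluminium block 100 (own x) x 86 (own y) mm, top at 38 mm, with a rectangular sharp-edged pocket 67 (x) x 53 (y) mm (1.5 mm play on each side of the housing); two hinge cheeks (96 mm high) at own +x. Origin under the pocket's centre at bench level, z up. The yaw varies.
- clamp (a joint): Angle of the strap clamp, rad. 0: strap level; positive: open. Starts at 1.55 to 1.85 (about upright). With the housing fully home the foot meets the boss somewhere between 0 and 0.12, as the rest plate is set (foot level 68 mm at 0, about 85 mm higher per rad). Stiff hinge: stays where it is left, needs 2 to 4 N at the handle; stops at -0.06 with no housing.
- clamp_hinge (a point): Point on the clamp's hinge axis, 84 mm above the bench and 85 mm along the fixture's +x from the pocket centre. The axis is the fixture's y.
- clamp_handle (a point): Centre of the black round handle (24 mm diameter, 30 mm wide along the fixture's y) at the strap's end, 150 mm from the hinge axis: at angle q it is at hinge + 150 mm x (-cos q along fixture x, + sin q along z). Strap 20 mm wide, 12 thick. It can be pinched over its two flat ends (fingers closing along fixture y) and turns between the fingers.
- hub: Bystander: round aluminium flange hub, flange 56 mm diameter and 8 mm thick, spigot 26 mm diameter, 36 mm high overall. It may lie where the housing could lie. Origin at the centre of the underside.
- marker: Bystander: black pen, 135 mm long, 18 mm thick, lying along its x.
- screwdriver: Bystander: screwdriver with black handle, 170 mm long, lying along its x.
- tweezers: Bystander: steel tweezers, 125 mm long, 5 mm high, lying along its x.
- bracket: Bystander: small aluminium angle bracket, 60 x 35 mm, 44 mm high.
- pulley: Bystander: aluminium ring pulley, 50 mm diameter, 14 mm high.
- motor: Bystander: black motor, upright cylinder 40 mm diameter, 65 mm high. Origin at the centre of the underside.
- pocket (a point): Centre of the pocket's mouth, 38 mm above the bench, axes as the fixture's; the housing's x goes along x (either way round). Inside is a steel rest plate set 8 to 18 mm below the mouth (varies, not measured, solid). A 20 mm steel lift-out pad in its middle stands 3 to 5 mm proud of it: a false bottom that bears the housing, yields only under about 6 N and stays where pushed, down to flush.
- clamp_foot (a point): Middle of the flat underside of the strap's round rubber foot (16 mm diameter), 85 mm from the hinge axis along the strap and 16 mm below it; it comes down on the middle of the boss.
Mind the look-alikes: they are no part of the job. Leave any green or purple look-alike of the housing alone.

How it is judged:
On the way, in this order (a step that is already met when the one before it is completed fails the run):
1. With the clamp open (above 0.8 rad), the housing is fully down in the pocket (underside within 1.5 mm of the rest plate, 3 mm sideways) and is borne down on the fixture with more than 12 N for 0.3 s (z of rest_plate_c0 in the frame of housing above -0.0075 m and horizontal distance between housing and pocket below 0.003 m and angle between housing's own z axis and vertical below 0.05 rad and value of joint clamp above 0.8 rad and contact force between housing and fixture above 12 N), for 0.3 s.
2. The clamp's foot is down on the boss (within 1.5 mm of its top) with the housing still fully home (z of clamp_foot in the frame of housing below 0.0495 m and z of rest_plate_c0 in the frame of housing above -0.0075 m and horizontal distance between housing and pocket below 0.003 m), for 0.2 s.
At the end, for the whole second after the job is handed in: The housing sits upright in the fixture's pocket, its underside within 1.5 mm of the rest plate and within 3 mm of the pocket's centre, square to it within 0.1 rad; the clamp's foot rests on the boss (within 1.5 mm of its top, not sunk in over 2.5 mm); all is at rest and released (all of step 2 and z of clamp_foot in the frame of housing above 0.0455 m and angle between housing's own z axis and vertical below 0.05 rad and angle between the x axis of housing and the x axis of pocket, either way round below 0.1 rad and linear speed of housing below 0.01 m/s and velocity of joint clamp between -0.05 and 0.05 rad/s); the robot touches nothing.
It fails at once if The clamp is brought down (below 0.35 rad) while the housing is not fully home (more than 2 mm above the rest plate or more than 4 mm off the pocket's centre) (value of joint clamp below 0.35 rad and (z of rest_plate_c0 in the frame of housing below -0.008 m or horizontal distance between housing and pocket above 0.004 m)).
It fails at once if With the clamp open (above 0.8 rad), the housing is forced against the fixture with more than 35 N (value of joint clamp above 0.8 rad and contact force between housing and fixture above 35 N).
It fails at once if The clamp is forced: seat and foot together press on the housing with more than 140 N (about 35 N at the handle) (contact force between housing and fixture above 140 N).
It fails at once if A bystander is shifted by more than 20 mm (distance of any of hub, marker, screwdriver, tweezers, bracket, pulley, motor from where it was at the start of the episode above 0.02 m).
It also fails if it takes over 72 s, if anything falls off the work surface, if the arm or the gripper's body presses on something with over 40 N, if the wrist force passes 120 N, or if a joint passes its speed limit or range.

## Working session

There is one attempt and no reset: what is moved stays moved. The work goes in short steps, Python scripts to look and compute and a tool call to move; the robot and the scene stay as the last step left them, time stands still between calls to the robot, and variables do not carry over. Pictures are saved under pics/ and viewed, about 8 in all and at most 12, crops included, and the job is handed in when it is done.

Besides the shell and the picture viewer there is one more tool, called after ">>>" in YAML: its name, and indented under it one key for each argument. jog_arm: Moves the arm, as the interface text tells. Its arguments: {"type":"object","properties":{"commands":{"type":"array","items":{"type":"array","items":{"type":"number"}}},"squeeze":{"type":"number"}},"required":["commands"]}

```bash
mkdir -p pics
cat > h.py <<'E'
import numpy as np, cv2
from station import manip, snapshot, workorder, models
def save(p,n,crop=None,s=1):
    im=p["image"][:,:,::-1]
    if crop: a,b,c,d=crop; im=im[b:d,a:c]
    cv2.imwrite(f"pics/{n}.png",cv2.resize(im,None,fx=s,fy=s,interpolation=cv2.INTER_CUBIC))
def proj(p,X,T=None):
    E=np.array(p["extrinsics"]) if T is None else T
    c=np.linalg.inv(E)@np.append(X,1); u=np.array(p["intrinsics"])@c[:3]; return u[:2]/u[2]
def ray(p,uv,z,T=None):
    E=np.array(p["extrinsics"]) if T is None else T
    d=E[:3,:3]@np.linalg.inv(p["intrinsics"])@np.array([uv[0],uv[1],1.]); o=E[:3,3]
    return o+d*(z-o[2])/d[2]
def wristT(p,s):
    from scipy.spatial.transform import Rotation as R
    T=np.eye(4);T[:3,:3]=R.from_quat(s["tool_rot"]).as_matrix();T[:3,3]=s["tcp_pos"]
    return T@np.array(p["hand_eye"])
E
python3 - <<'E'
from h import *
s=manip.sense();print(s["t"],s["tcp_pos"],s["tool_rot"],s["force"],manip.hold_point_z)
a=snapshot("top");b=snapshot("scene");save(a,"top");save(b,"scene")
for n in ["housing","fixture","pocket","clamp_handle","clamp_hinge","hub","motor","bracket"]:
    for p,l in((a,"top"),(b,"scene")):
        for r in models.pinpoint(p,n)[:3]: print(n,l,np.round(r["centre"],3),round(r["score"],2),proj(p,r["centre"]).round())
E
```

```text
0.0 [0.16138853 0.60304132 0.23032505] [ 1.30504368e-01  9.91447117e-01 -1.05401350e-03 -3.36787587e-04] [-0.31851919 -0.47976317  0.19332421] 0.0187
housing top [0.258 0.386 0.001] 0.87 [186. 287.]
housing top [ 0.566  0.151 -0.002] 0.85 [265. 184.]
housing top [ 0.439  0.211 -0.002] 0.81 [245. 225.]
housing scene [0.336 0.308 0.002] 0.98 [459. 252.]
housing scene [0.262 0.388 0.002] 0.9 [501. 256.]
housing scene [0.564 0.151 0.001] 0.75 [356. 261.]
fixture top [ 0.52  -0.034  0.   ] 0.94 [325. 198.]
fixture scene [ 0.523 -0.029  0.001] 0.73 [324. 213.]
pocket top [ 0.518 -0.033  0.036] 0.91 [325. 197.]
pocket scene [ 0.519 -0.036  0.044] 0.87 [323. 201.]
clamp_handle top [ 0.611 -0.019  0.234] 0.47 [320. 149.]
clamp_handle scene [ 0.612 -0.025  0.233] 0.96 [295. 171.]
clamp_hinge top [ 0.601 -0.024  0.086] 0.82 [321. 166.]
clamp_hinge scene [ 0.442  0.213 -0.   ] 0.4 [405. 252.]
hub top [0.617 0.264 0.002] 0.71 [228. 168.]
hub scene [0.441 0.214 0.001] 0.55 [406. 251.]
motor top [ 0.478 -0.422  0.005] 0.73 [453. 209.]
motor scene [ 0.477 -0.417  0.002] 0.5 [259. 136.]
bracket top [ 0.591 -0.021  0.172] 0.67 [321. 162.]
bracket top [ 0.649  0.43  -0.003] 0.61 [175. 160.]
bracket scene [ 0.649  0.43  -0.003] 0.79 [411. 363.]
```

View pics/top.png

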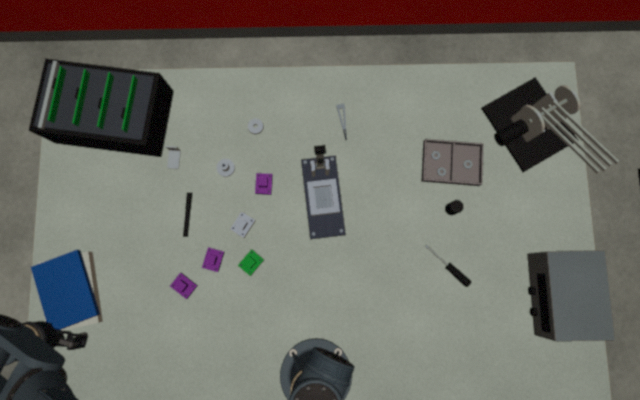

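View pics/scene.png

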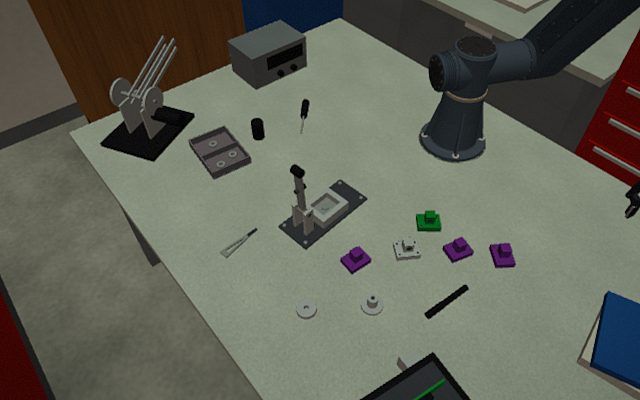

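The aluminium candidate is the one at top (243,224) and scene (406,249). The others that could be mistaken for it are purple at top (184,286), (213,259) and (264,183), green at (251,262), and the hub at (227,169). I choose the bare-aluminium one, at about (0.44, 0.21).

>>> jog_arm:
  commands:
    - [100, 2.4, -3.3, 0, 0]
    - [100, 2.4, -3.3, 0, 0]
    - [100, 2.4, -3.3, 0, 0]
    - [100, 2.4, -3.3, 0, 0]
    - [100, 2.4, -3.3, 0, 0]
    - [100, 2.4, -3.3, 0, 0]
    - [100, 2.4, -3.3, 0, 0]
    - [100, 2.4, -3.3, 0, 0]
  squeeze: 50

```text
t: 1.57
tcp_pos: [0.3532, 0.3391, 0.2324]
tool_rot: [0.122, 0.992, 0.005, 0.001]
force: [0.7, 0.4, -0.4]
finger_gap: 0.998
```

>>> jog_arm:
  commands:
    - [100, 2.2, -3.2, 0, 0]
    - [100, 2.2, -3.2, 0, 0]
    - [100, 2, -3, 0, 0]
    - [100, 2, -3, 0, 0]
    - [100, 0, 0, 0, 0]

```text
t: 1.98
tcp_pos: [0.4463, 0.2034, 0.2343]
tool_rot: [0.126, 0.992, 0.005, 0.006]
force: [-0.8, 0.3, -0.0]
finger_gap: 1.002
```

Run:
```python
from h import *
s=manip.sense();p=snapshot("wrist");print(s["t"],s["tcp_pos"],s["tool_rot"],s["q"]);save(p,"w1")
T=wristT(p,s);print(np.round(T,3))
for n in ["housing","hub"]:
    for r in models.pinpoint(p,n)[:3]: print(n,np.round(r["centre"],4),round(r["score"],2),proj(p,r["centre"],T).round())
```

```text
1.9833 [0.4463311  0.20343863 0.23427074] [0.12555288 0.99205634 0.00540415 0.00561065] [ 0.19522406  0.33736334  1.76936145  0.0078753   1.02082225 -1.12786339]
[[ 0.248  0.914  0.32   0.366]
 [ 0.969 -0.238 -0.07   0.222]
 [ 0.012  0.328 -0.945  0.375]
 [ 0.     0.     0.     1.   ]]
housing [0.4407 0.2138 0.0007] 0.85 [332. 157.]
housing [ 0.3338  0.3031 -0.003 ] 0.76 [391.  35.]
housing [0.5658 0.1474 0.003 ] 0.67 [305. 265.]
hub [0.6169 0.267  0.0012] 0.91 [405. 277.]
hub [ 0.4742  0.3786 -0.0006] 0.64 [480. 149.]
```

View pics/w1.png

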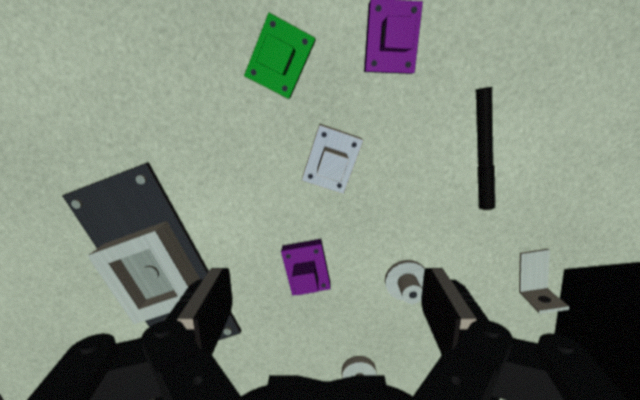

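The view shows the aluminium housing at (332,157), with base corners near (320,124), (362,139), (342,191) and (303,178). Green and purple look-alikes are around it. Next I'll measure its yaw and the fixture's.

```bash
cat >> h.py <<'E'
def yawrect(p,uvseed,z,T,mask):
    n,l=cv2.connectedComponents(mask.astype(np.uint8)); k=l[int(uvseed[1]),int(uvseed[0])]
    c=max(cv2.findContours((l==k).astype(np.uint8),cv2.RETR_EXTERNAL,cv2.CHAIN_APPROX_NONE)[0],key=cv2.contourArea)[:,0]
    P=np.array([ray(p,u,z,T)[:2] for u in c])*1000
    (cx,cy),(w,h),a=cv2.minAreaRect(P.astype(np.float32))
    if w<h: w,h,a=h,w,a+90
    a=(a+90)%180-90
    return np.array([cx,cy])/1000,(w,h),np.radians(a)
E
python3 - <<'E'
from h import *
s=manip.sense();p=snapshot("wrist");T=wristT(p,s)
im=p["image"].astype(int);hsv=cv2.cvtColor(p["image"],cv2.COLOR_RGB2HSV)
print(p["image"][180,320],p["image"][110,330],p["image"][160,333],p["image"][150,315])
# bench greenish: g-b large; aluminium neutral
d=im[:,:,1]-im[:,:,2]; m=(d<8)
print(d[110,330],d[180,325])
m=cv2.morphologyEx(m.astype(np.uint8),cv2.MORPH_OPEN,np.ones((3,3)))
print("housing",yawrect(p,(315,165),0.018,T,m))
a=snapshot("top");im=a["image"].astype(int)
m=(im.sum(2)<300)
print("plate",im[225,325],yawrect(a,(325,228),0.008,None,m))
E
```

```text
[164 177 186] [150 165 144] [89 88 79] [163 176 185]
21 -9
housing (array([0.44034015, 0.21291068]), (64.32439422607422, 49.525089263916016), np.float64(-0.5753696285040305))
plate [52 57 67] (array([ 0.54115839, -0.02491673]), (285.62554931640625, 107.06371307373047), np.float64(0.09877512183579056))
```

>>> jog_arm:
  commands:
    - [65, -0.2, 0.3, -3, -0.108]
    - [65, -0.2, 0.3, -3, -0.108]
    - [65, -0.2, 0.3, -3, -0.108]
    - [65, 0, 0, -3, 0]
    - [65, 0, 0, -2, 0]
    - [65, 0, 0, -1, 0]
    - [65, 0, 0, 0, 0]

```text
t: 2.82
tcp_pos: [0.4299, 0.2295, 0.0814]
tool_rot: [0.279, 0.96, 0.007, 0.009]
force: [0.1, 0.4, 0.7]
finger_gap: 0.653
```

Run:
```python
from h import *
from scipy.spatial.transform import Rotation as R
s=manip.sense();M=R.from_quat(s["tool_rot"]).as_matrix();print(s["t"],s["tcp_pos"],"tool y",np.arctan2(M[1,1],M[0,1]),M[:,2],s["force"],s["finger_gap"])
p=snapshot("wrist");T=wristT(p,s);save(p,"w2")
im=p["image"].astype(int);m=cv2.morphologyEx(((im[:,:,1]-im[:,:,2])<8).astype(np.uint8),cv2.MORPH_OPEN,np.ones((3,3)))
sd=proj(p,[.4403-.022,.2129+.014,.018],T);print(sd)
try: print(yawrect(p,sd,0.018,T,m))
except Exception as e: print(e)
for r in models.pinpoint(p,"housing")[:2]: print(r)
```

```text
2.8167 [0.42985323 0.22945793 0.08140566] tool y 1.006183423539916 [ 0.02039176  0.00880735 -0.99975327] [0.1193742  0.38914066 0.74097052] 0.6526352695674149
[311.9133124 207.1940258]
(array([0.44065097, 0.21336505]), (62.18421173095703, 48.73728942871094), np.float64(-0.5698822516569495))
{'centre': [0.4404, 0.2126, -0.0003], 'score': 0.95}
{'centre': [0.3402, 0.3026, -0.0025], 'score': 0.69}
```

>>> jog_arm:
  commands:
    - [65, 0.5, -0.8, 0, 0]
    - [65, 0.5, -0.8, 0, 0]
    - [65, 0, 0, 0, 0]

```text
t: 3.17
tcp_pos: [0.4434, 0.2145, 0.086]
tool_rot: [0.276, 0.961, 0.009, 0.013]
force: [-0.1, 0.7, 0.1]
finger_gap: 0.651
```

>>> jog_arm:
  commands:
    - [65, -0.3, -0.15, -1.5, 0]
    - [65, 0, 0, -1.5, 0]
    - [65, 0, 0, -1.5, 0]
    - [65, 0, 0, -1, 0]
    - [65, 0, 0, 0, 0]

```text
t: 3.58
tcp_pos: [0.4481, 0.2114, 0.0353]
tool_rot: [0.279, 0.96, 0.014, 0.021]
force: [0.2, -0.8, -0.5]
finger_gap: 0.654
```

>>> jog_arm:
  commands:
    - [65, 0, 0, 0, 0]
    - [65, 0, 0, 0, 0]
    - [65, 0, 0, 0, 0]
    - [65, 0, 0, 0, 0]

```text
t: 3.92
tcp_pos: [0.4508, 0.2108, 0.0382]
tool_rot: [0.28, 0.96, 0.015, 0.023]
force: [0.1, -0.1, 0.8]
finger_gap: 0.65
```

>>> jog_arm:
  commands:
    - [65, 0, 0, 3, 0]
    - [65, 0, 0, 3, 0]
    - [65, 0, 0, 0, 0]

```text
t: 4.17
tcp_pos: [0.45, 0.2106, 0.0991]
tool_rot: [0.28, 0.96, 0.014, 0.021]
force: [0.7, -0.5, -0.2]
finger_gap: 0.654
```

>>> jog_arm:
  commands:
    - [65, 0, 0, 0, 0]
    - [65, 0, 0, 0, 0]
    - [65, 0, 0, 0, 0]
    - [65, 0, 0, 0, 0]

```text
t: 4.5
tcp_pos: [0.4504, 0.2108, 0.1004]
tool_rot: [0.28, 0.96, 0.015, 0.023]
force: [-0.4, 0.5, -0.7]
finger_gap: 0.653
```

>>> jog_arm:
  commands:
    - [65, -0.8, 0.2, 4, 0]
    - [65, 0, 0, 4, 0]
    - [65, 0, 0, 4, 0]
    - [65, 0, 0, 4, 0]

```text
t: 4.83
tcp_pos: [0.4313, 0.21, 0.2478]
tool_rot: [0.281, 0.96, 0.004, 0.003]
force: [1.0, 0.7, -0.4]
finger_gap: 0.65
```

>>> jog_arm:
  commands:
    - [65, 0, 0, -4, 0]
    - [65, 0, 0, -4, 0]
    - [65, 0, 0, -4, 0]
    - [65, 0, 0, -4, 0]

```text
t: 5.17
tcp_pos: [0.4466, 0.2141, 0.1061]
tool_rot: [0.28, 0.96, 0.018, 0.028]
force: [0.5, -0.8, -0.6]
finger_gap: 0.648
```

```bash
cat > settle.py <<'E'
from h import *
from scipy.spatial.transform import Rotation as R
import sys
def st(l=""):
    s=manip.sense();M=R.from_quat(s["tool_rot"]).as_matrix()
    print(l,round(s["t"],2),np.round(s["tcp_pos"],4),"tilt",np.round(M[:2,2],4),"ty",round(np.arctan2(M[1,1],M[0,1]),3),np.round(s["force"],1),round(s["finger_gap"],3))
if __name__=="__main__":
    st("a")
    for i in range(int(sys.argv[1]) if len(sys.argv)>1 else 2): snapshot("top")
    st("b")
E
python3 settle.py 1
```

```text
a 5.17 [0.4466 0.2141 0.1061] tilt [0.0632 0.0183] ty 1.005 [ 0.5 -0.8 -0.6] 0.648
b 5.22 [0.4412 0.2126 0.0971] tilt [0.0444 0.0141] ty 1.003 [-1.9 -0.8 -6.1] 0.651
```

>>> jog_arm:
  commands:
    - [65, 0, 0, 4, 0]
    - [65, 0, 0, 4, 0]
    - [65, 0, 0, 4, 0]
    - [65, 0, 0, 4, 0]

```text
t: 5.55
tcp_pos: [0.4268, 0.2088, 0.244]
tool_rot: [0.281, 0.96, -0.0, -0.005]
force: [0.7, 0.5, -0.1]
finger_gap: 0.649
```

```bash
python3 settle.py
```

```text
a 5.55 [0.4268 0.2088 0.244 ] tilt [-0.0097  0.002 ] ty 1.001 [ 0.7  0.5 -0.1] 0.649
b 5.65 [0.4319 0.2101 0.2493] tilt [0.0077 0.006 ] ty 1.002 [ 1.1 -0.6  0.1] 0.653
```

>>> jog_arm:
  commands:
    - [65, 0, 0, -4, 0]

```text
t: 5.73
tcp_pos: [0.4377, 0.2116, 0.216]
tool_rot: [0.28, 0.96, 0.008, 0.011]
force: [1.2, -0.1, -1.3]
finger_gap: 0.653
```

```bash
python3 settle.py
```

```text
a 5.73 [0.4377 0.2116 0.216 ] tilt [0.0258 0.01  ] ty 1.002 [ 1.2 -0.1 -1.3] 0.653
b 5.83 [0.4286 0.2093 0.2067] tilt [-0.0008  0.004 ] ty 1.002 [-1.9 -0.2 -0.6] 0.652
```

The wrist lags within a row and settles during camera holds, so I'll settle after each step.

>>> jog_arm:
  commands:
    - [65, 1.2, 0.35, -3.9, 0]

```text
t: 5.92
tcp_pos: [0.4418, 0.2134, 0.1727]
tool_rot: [0.28, 0.96, 0.004, 0.002]
force: [2.2, -0.1, -0.7]
finger_gap: 0.652
```

```bash
python3 settle.py
```

```text
a 5.92 [0.4418 0.2134 0.1727] tilt [0.0064 0.0056] ty 1.002 [ 2.2 -0.1 -0.7] 0.652
b 6.02 [0.4371 0.2118 0.163 ] tilt [-0.0156  0.0006] ty 1.001 [-1.2 -0.3  0.2] 0.651
```

>>> jog_arm:
  commands:
    - [65, 0, 0, -4, 0]

```text
t: 6.1
tcp_pos: [0.441, 0.2129, 0.1305]
tool_rot: [0.281, 0.96, 0.0, -0.004]
force: [2.3, 0.1, -0.7]
finger_gap: 0.65
```

```bash
python3 settle.py
```

```text
a 6.1 [0.441  0.2129 0.1305] tilt [-0.0075  0.0025] ty 1.002 [ 2.3  0.1 -0.7] 0.65
b 6.2 [0.433  0.2107 0.123 ] tilt [-0.0301 -0.0027] ty 1.001 [-2.3 -0.3 -0.1] 0.65
```

>>> jog_arm:
  commands:
    - [65, 0, 0, -4, 0]

```text
t: 6.28
tcp_pos: [0.4372, 0.2119, 0.0905]
tool_rot: [0.281, 0.96, -0.003, -0.009]
force: [2.0, 0.4, -0.2]
finger_gap: 0.651
```

```bash
python3 settle.py
```

```text
a 6.28 [0.4372 0.2119 0.0905] tilt [-0.0197 -0.0003] ty 1.002 [ 2.   0.4 -0.2] 0.651
b 6.38 [0.4295 0.2098 0.0828] tilt [-0.042  -0.0053] ty 1.001 [-0.9  0.  -0.1] 0.654
```

>>> jog_arm:
  commands:
    - [65, 0.3, 0.15, -3.0, 0]
    - [65, 0, 0, -3, 0]
    - [65, 0, 0, 0, 0]

```text
t: 6.63
tcp_pos: [0.4359, 0.2123, 0.0312]
tool_rot: [0.281, 0.96, -0.006, -0.015]
force: [0.2, 0.5, 0.1]
finger_gap: 0.649
```

```bash
python3 settle.py 0
```

```text
a 6.63 [0.4359 0.2123 0.0312] tilt [-0.0324 -0.0032] ty 1.002 [0.2 0.5 0.1] 0.649
b 6.63 [0.4359 0.2123 0.0312] tilt [-0.0324 -0.0032] ty 1.002 [0.2 0.5 0.1] 0.649
```

>>> jog_arm:
  commands:
    - [65, 0, 0, 4, 0]

```text
t: 6.72
tcp_pos: [0.4322, 0.2113, 0.0683]
tool_rot: [0.281, 0.959, -0.009, -0.021]
force: [-0.2, 0.7, -0.2]
finger_gap: 0.65
```

```bash
python3 settle.py 2
```

```text
a 6.72 [0.4322 0.2113 0.0683] tilt [-0.0459 -0.0062] ty 1.002 [-0.2  0.7 -0.2] 0.65
b 6.82 [0.4391 0.2133 0.0779] tilt [-0.0225 -0.001 ] ty 1.002 [0.8 0.3 1.2] 0.653
```

>>> jog_arm:
  commands:
    - [65, 0, 0, -2.5, 0]
    - [65, 0, 0, -2.0, 0]
    - [65, 0, 0, 0, 0]

```text
t: 7.07
tcp_pos: [0.4464, 0.2153, 0.0479]
tool_rot: [0.28, 0.96, 0.003, 0.001]
force: [0.1, 0.3, -0.1]
finger_gap: 0.652
```

```bash
python3 settle.py 0
```

```text
a 7.07 [0.4464 0.2153 0.0479] tilt [0.0029 0.0047] ty 1.003 [ 0.1  0.3 -0.1] 0.652
b 7.07 [0.4464 0.2153 0.0479] tilt [0.0029 0.0047] ty 1.003 [ 0.1  0.3 -0.1] 0.652
```

>>> jog_arm:
  commands:
    - [65, -0.4, -0.1, -1.3, 0]
    - [65, -0.4, -0.1, -1.2, 0]
    - [65, 0, 0, -0.3, 0]
    - [65, 0, 0, 0, 0]

```text
t: 7.4
tcp_pos: [0.4445, 0.2151, 0.0342]
tool_rot: [0.28, 0.96, 0.008, 0.01]
force: [0.4, 0.6, 0.4]
finger_gap: 0.652
```

```bash
python3 settle.py 0
```

```text
a 7.4 [0.4445 0.2151 0.0342] tilt [0.0232 0.0094] ty 1.004 [0.4 0.6 0.4] 0.652
b 7.4 [0.4445 0.2151 0.0342] tilt [0.0232 0.0094] ty 1.004 [0.4 0.6 0.4] 0.652
```

>>> jog_arm:
  commands:
    - [65, -0.2, -0.1, -1.1, 0]

```text
t: 7.48
tcp_pos: [0.4453, 0.2148, 0.0269]
tool_rot: [0.28, 0.96, 0.01, 0.013]
force: [0.6, -0.7, -0.3]
finger_gap: 0.649
```

```bash
python3 settle.py 2
```

```text
a 7.48 [0.4453 0.2148 0.0269] tilt [0.0307 0.0111] ty 1.004 [ 0.6 -0.7 -0.3] 0.649
b 7.58 [0.443  0.2142 0.0248] tilt [0.0248 0.0097] ty 1.004 [ 0.5 -0.9  0.3] 0.651
```

>>> jog_arm:
  commands:
    - [65, -0.3, -0.1, -0.4, 0]

```text
t: 7.67
tcp_pos: [0.4417, 0.2136, 0.0226]
tool_rot: [0.28, 0.96, 0.009, 0.012]
force: [0.0, 0.3, -0.2]
finger_gap: 0.651
```

```bash
python3 settle.py 2
```

```text
a 7.67 [0.4417 0.2136 0.0226] tilt [0.0287 0.0106] ty 1.004 [ 0.   0.3 -0.2] 0.651
b 7.77 [0.4397 0.2132 0.0215] tilt [0.0248 0.0097] ty 1.004 [-0.3 -0.2 -0.1] 0.651
```

>>> jog_arm:
  commands:
    - [0, 0, 0, -0.1, 0]
    - [0, 0, 0, -0.1, 0]
    - [0, 0, 0, -0.1, 0]
    - [0, 0, 0, -0.1, 0]
    - [0, 0, 0, 0, 0]
  squeeze: 80

```text
t: 8.18
tcp_pos: [0.4401, 0.2133, 0.0206]
tool_rot: [0.28, 0.96, 0.008, 0.011]
force: [-0.3, 1.1, -1.9]
finger_gap: 0.29
```

```bash
python3 settle.py 0
```

```text
a 8.18 [0.4401 0.2133 0.0206] tilt [0.026 0.01 ] ty 1.003 [-0.3  1.1 -1.9] 0.29
b 8.18 [0.4401 0.2133 0.0206] tilt [0.026 0.01 ] ty 1.003 [-0.3  1.1 -1.9] 0.29
```

>>> jog_arm:
  commands:
    - [0, 0, 0, 3, 0]
    - [0, 0, 0, 4, 0]
    - [0, 0, 0, 4, 0]
    - [0, 0, 0, 3, 0]
    - [0, 0, -3.5, 0, 0.11]
    - [0, 0, -3.5, 0, 0.11]
    - [0, 0, -3.5, 0, 0.11]
    - [0, 0, -3.5, 0, 0.11]

```text
t: 8.85
tcp_pos: [0.4374, 0.0833, 0.1632]
tool_rot: [0.065, 0.998, 0.007, 0.007]
force: [0.0, -0.3, -2.3]
finger_gap: 0.291
```

>>> jog_arm:
  commands:
    - [0, 0, -3.5, 0, 0.11]
    - [0, 0, -3.5, 0, 0.12]
    - [0, 0, -2, 0, 0]
    - [0, 0, 0, 0, 0]

```text
t: 9.18
tcp_pos: [0.437, -0.006, 0.1626]
tool_rot: [-0.04, 0.999, 0.007, 0.006]
force: [0.7, 0.6, -2.3]
finger_gap: 0.288
```

Run:
```python
from settle import *
st()
s=manip.sense();p=snapshot("wrist");T=wristT(p,s);save(p,"w3")
for n in ["pocket","fixture","clamp_hinge","housing"]:
    for r in models.pinpoint(p,n)[:2]: print(n,np.round(r["centre"],4),round(r["score"],2),proj(p,r["centre"],T).round())
st()
```

```text
9.18 [ 0.437  -0.006   0.1626] tilt [0.0118 0.0148] ty 1.65 [ 0.7  0.6 -2.3] 0.288
housing [ 0.3265  0.1909 -0.0025] 0.76 [562.  73.]
housing [ 0.4377 -0.0038  0.144 ] 0.66 [331. 253.]
 9.43 [ 0.436  -0.0017  0.1625] tilt [0.0101 0.0167] ty 1.655 [ 0.7  0.9 -1.9] 0.291
```

View pics/w3.png

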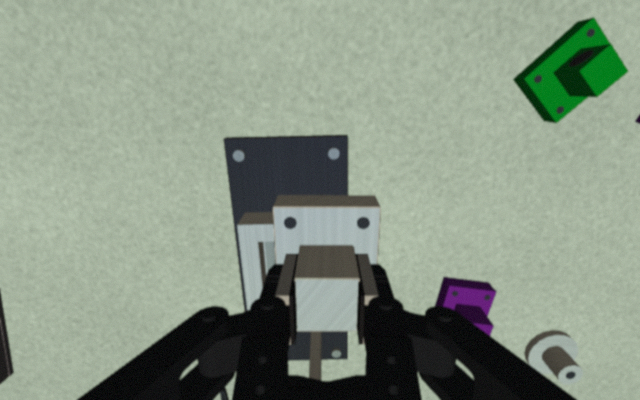

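The housing is held squarely by the boss (328,300), but it hides the pocket. I'll sidestep to see the pocket clearly.

>>> jog_arm:
  commands:
    - [0, 2.4, 2.8, 0, 0]
    - [0, 2.4, 2.8, 0, 0]
    - [0, 2.4, 2.8, 0, 0]
    - [0, 2.4, 2.4, 0, 0]
    - [0, 0, 0, 0, 0]
    - [0, 0, 0, 0, 0]

```text
t: 9.93
tcp_pos: [0.5316, 0.1191, 0.1614]
tool_rot: [-0.045, 0.999, 0.009, 0.003]
force: [-0.6, -0.7, -3.2]
finger_gap: 0.293
```

Run:
```python
from settle import *
snapshot("top")
st()
s=manip.sense();p=snapshot("wrist");T=wristT(p,s);save(p,"w4")
np.savez("w4.npz",im=p["image"],K=p["intrinsics"],T=T)
for n in ["pocket","fixture","clamp_hinge","clamp_handle","clamp_foot","housing"]:
    for r in models.pinpoint(p,n)[:2]: print(n,np.round(r["centre"],4),round(r["score"],2),proj(p,r["centre"],T).round())
st()
```

```text
9.98 [0.532  0.1191 0.1616] tilt [0.0069 0.0194] ty 1.661 [ 0.7  0.3 -1.3] 0.295
pocket [ 0.5198 -0.0312  0.0369] 0.62 [139. 163.]
fixture [ 0.5195 -0.0329 -0.003 ] 0.72 [160. 153.]
clamp_hinge [ 0.6019 -0.0211  0.0834] 0.98 [131. 284.]
clamp_hinge [0.4753 0.3816 0.002 ] 0.7 [615. 146.]
clamp_foot [ 0.593  -0.0257  0.1709] 0.95 [ 25. 367.]
housing [0.5332 0.1189 0.1403] 0.73 [326. 251.]
 10.33 [0.5315 0.1157 0.1621] tilt [0.0064 0.0185] ty 1.656 [ 0.   0.3 -2.2] 0.294
```

View pics/w4.png

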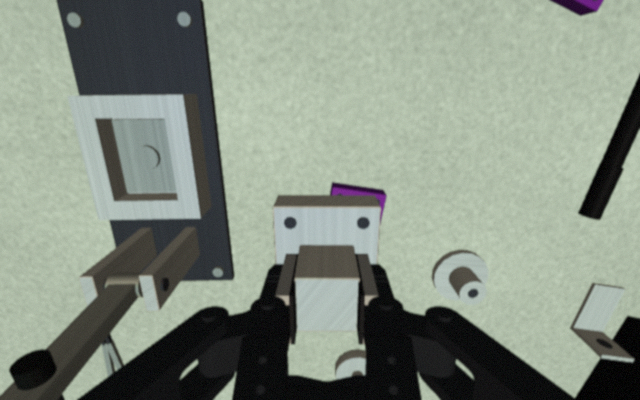

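Run:
```python
from h import *
d=np.load("w4.npz");p={"intrinsics":d["K"]};T=d["T"];im=d["image"] if "image" in d else d["im"]
g=im.astype(int).sum(2)
print("vals",im[100,120],im[150,60],im[150,200],im[60,120],im[230,160],im[215,330],im[198,330],im[160,340])
bg=im.astype(int);dd=bg[:,:,1]-bg[:,:,2]
m=((dd<5)&(g>330)); m=cv2.morphologyEx(m.astype(np.uint8),cv2.MORPH_OPEN,np.ones((3,3)))
c,wh,a=yawrect(p,(85,105),.038,T,m);print("block",c,wh,a)
cv2.imwrite("pics/m.png",m*255)
# inner pocket contour
n,l=cv2.connectedComponents(m);k=(l==l[105,85]).astype(np.uint8)
cs,h=cv2.findContours(k,cv2.RETR_CCOMP,cv2.CHAIN_APPROX_NONE)
for q,hh in zip(cs,h[0]):
    if hh[3]>=0 and cv2.contourArea(q)>300:
        P=np.array([ray(p,u,.038,T)[:2] for u in q[:,0]])*1000
        print("hole",cv2.minAreaRect(P.astype(np.float32)))
zt=.1616-.0026
# housing left/right base edges: per-row extents on rows 210..235
for r in (208,215,225,235):
    xs=np.where(m[r,240:420])[0]+240; print(r,xs.min(),xs.max(),ray(p,(xs.min()-.5,r),zt,T)[:2],ray(p,(xs.max()+.5,r),zt,T)[:2])
for u in (285,310,330,350,370):
    ys=np.where(m[190:240,u])[0]+190; print(u,ys.min(),ray(p,(u,ys.min()-.5),zt,T)[:2])
```

```text
vals [175 187 187] [184 198 178] [63 61 54] [44 47 51] [48 55 58] [179 192 194] [81 81 70] [177 190 170]
block [0.57230566 0.1290222 ] (674.3064575195312, 373.5252990722656) -1.5007466680103243
hole ((571.1595458984375, 125.9738998413086), (54.20075988769531, 94.40097045898438), 4.87083625793457)
hole ((516.7376098632812, -18.433273315429688), (101.85406494140625, 62.134849548339844), 6.273525714874268)
208 275 356 [0.50380827 0.09199305] [0.50061992 0.12943496]
215 274 382 [0.50727683 0.09167566] [0.50302331 0.14188788]
225 275 377 [0.51222587 0.09233746] [0.5081955  0.14028065]
235 275 377 [0.51732035 0.09254589] [0.51327845 0.14100625]
285 208 [0.50315871 0.09675491]
310 208 [0.50218886 0.10814002]
330 208 [0.50141092 0.11727219]
350 209 [0.50111666 0.12648181]
370 209 [0.50033482 0.13566669]
```

```bash
cat >> h.py <<'E'
def rect(cx,cy,a,w,h,z,sides="nswe"):
    t=np.linspace(-.5,.5,60);L=[]
    if "w" in sides: L.append(np.c_[0*t-w/2,t*h])
    if "e" in sides: L.append(np.c_[0*t+w/2,t*h])
    if "n" in sides: L.append(np.c_[t*w,0*t+h/2])
    if "s" in sides: L.append(np.c_[t*w,0*t-h/2])
    P=np.vstack(L);c,s=np.cos(a),np.sin(a)
    return np.c_[cx+c*P[:,0]-s*P[:,1],cy+s*P[:,0]+c*P[:,1],0*P[:,0]+z]
def fit(im,K,T,x0,model,sig=(2.5,1.0),rng=(.008,.008,.06)):
    from scipy.optimize import minimize
    from scipy.ndimage import map_coordinates
    g=im.astype(np.float32).mean(2);g=cv2.GaussianBlur(g,(0,0),.8)
    G=np.minimum(np.hypot(cv2.Sobel(g,cv2.CV_32F,1,0),cv2.Sobel(g,cv2.CV_32F,0,1)),100)
    Ti=np.linalg.inv(T);x=np.array(x0)
    for sg in sig:
        B=cv2.GaussianBlur(G,(0,0),sg)
        def f(q):
            P=model(*q);c=(Ti[:3,:3]@P.T).T+Ti[:3,3];u=(K@c.T).T;u=u[:,:2]/u[:,2:]
            return -map_coordinates(B,[u[:,1],u[:,0]],order=1).mean()
        best=min((minimize(f,x+np.random.default_rng(i).uniform(-1,1,3)*rng*(i>0),method="Nelder-Mead",options=dict(initial_simplex=None,xatol=1e-5,fatol=1e-3)) for i in range(25)),key=lambda r:r.fun)
        x=best.x;rng=np.array(rng)/4
    return x,best.fun
E
python3 - <<'E'
from h import *
d=np.load("w4.npz");K=d["K"];T=d["T"];im=d["im"]
blk=lambda x,y,a:np.vstack([rect(x,y,a,.100,.086,.038),rect(x,y,a,.067,.053,.038)])
b,f=fit(im,K,T,(.519,-.033,.1),blk);print("fixture",b,f)
print("outer",fit(im,K,T,b,lambda x,y,a:rect(x,y,a,.100,.086,.038)))
print("inner",fit(im,K,T,b,lambda x,y,a:rect(x,y,a,.067,.053,.038)))
zt=.1616-.0026
hs=lambda x,y,a:np.vstack([rect(x,y,a,.064,.050,zt,"w"),rect(x-.02*np.cos(a),y-.02*np.sin(a),a,.022,.050,zt,"ns"),rect(x,y,a,.026,.026,zt+.03,"w")])
h,f=fit(im,K,T,(.5332,.1189,.08),hs);print("housing",h,f,"tcp",.5320,.1191)
v=im.copy()
for P in (blk(*b),hs(*h)):
    for X in P: u=proj({"intrinsics":K},X,T);cv2.circle(v,tuple(int(round(i)) for i in u),0,(255,0,0),-1)
save({"image":v},"fit",(50,60,420,360),2)
E
```

```text
fixture [ 0.51807969 -0.03163945  0.1044314 ] -78.7349853515625
outer (array([ 0.51792375, -0.03126635,  0.10365408]), np.float64(-73.31477355957031))
inner (array([ 0.51824973, -0.03177205,  0.1006821 ]), np.float64(-84.6955795288086))
housing [0.56701272 0.13453352 0.37453559] -66.79585266113281 tcp 0.532 0.1191
```

View pics/fit.png

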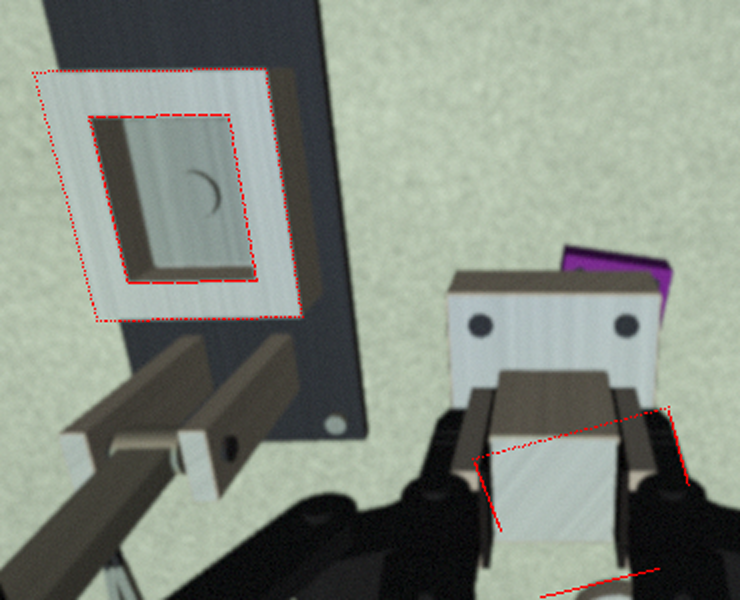

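```bash
python3 - <<'E'
from h import *
d=np.load("w4.npz");K=d["K"];T=d["T"];im=d["im"]
zt=.1616-.0026
hs=lambda x,y,a:np.vstack([rect(x,y,a,.064,.050,zt,"w"),rect(x-.023*np.cos(a),y-.023*np.sin(a),a,.018,.050,zt,"ns")])
hb=lambda x,y,a:np.vstack([rect(x,y,a,.064,.050,zt-.018,"w")])
for x0 in ((.5332,.1175,.085),(.533,.1165,.08)):
  h,f=fit(im,K,T,x0,hs,sig=(1.5,.8),rng=(.003,.002,.02));print("housing",h,f)
  print([proj({"intrinsics":K},X,T).round(1) for X in hs(*h)[[0,59]]])
c,s=np.cos(1.661-np.pi/2),np.sin(1.661-np.pi/2)
dx,dy=h[0]-.532,h[1]-.1191
print("offset in tool frame (along fixture-x, y)",c*dx+s*dy,-s*dx+c*dy,"dyaw",h[2]-(1.661-np.pi/2))
E
python3 settle.py 0
```

```text
housing [0.57086568 0.1125426  0.06385203] -73.96963500976562
[array([258.3, 276.9]), array([359.6, 278.3])]
housing [0.57086573 0.1125427  0.06385733] -73.9696273803711
[array([258.3, 276.9]), array([359.6, 278.3])]
offset in tool frame (along fixture-x, y) 0.038117025919925364 -0.010031719626451264 dyaw -0.02634634431634722
a 10.33 [0.5315 0.1157 0.1621] tilt [0.0064 0.0185] ty 1.656 [ 0.   0.3 -2.2] 0.294
b 10.33 [0.5315 0.1157 0.1621] tilt [0.0064 0.0185] ty 1.656 [ 0.   0.3 -2.2] 0.294
```

>>> jog_arm:
  commands:
    - [0, -0.4, -3.7, 0, 0.012]
    - [0, -0.4, -3.7, -1, 0.012]
    - [0, -0.4, -3.7, -1, 0]
    - [0, -0.3, -3.5, -1, 0]
    - [0, 0, 0, -1.5, 0]
    - [0, 0, 0, 0, 0]

```text
t: 10.83
tcp_pos: [0.5168, -0.0381, 0.1185]
tool_rot: [-0.055, 0.998, 0.008, 0.008]
force: [-1.0, 0.2, -2.9]
finger_gap: 0.29
```

```bash
python3 settle.py 2
```

```text
a 10.83 [ 0.5168 -0.0381  0.1185] tilt [0.0154 0.0177] ty 1.68 [-1.   0.2 -2.9] 0.29
b 10.93 [ 0.5188 -0.0373  0.1204] tilt [0.0197 0.0163] ty 1.683 [-0.1  0.1 -1.6] 0.288
```

>>> jog_arm:
  commands:
    - [0, -0.3, 0.4, -1.5, 0]
    - [0, -0.2, 0.2, -1.5, 0]
    - [0, -0.2, 0, -1.5, 0]

```text
t: 11.18
tcp_pos: [0.517, -0.0307, 0.0801]
tool_rot: [-0.057, 0.998, 0.006, 0.017]
force: [-0.1, -0.3, -2.0]
finger_gap: 0.286
```

```bash
python3 settle.py 2
```

```text
a 11.18 [ 0.517  -0.0307  0.0801] tilt [0.0337 0.013 ] ty 1.684 [-0.1 -0.3 -2. ] 0.286
b 11.28 [ 0.5145 -0.0301  0.0784] tilt [0.0269 0.0149] ty 1.685 [-0.6 -1.2 -2.5] 0.29
```

>>> jog_arm:
  commands:
    - [0, 0.2, -0.1, -0.6, 0]

```text
t: 11.37
tcp_pos: [0.5172, -0.0303, 0.0736]
tool_rot: [-0.058, 0.998, 0.006, 0.015]
force: [0.4, -0.4, -1.6]
finger_gap: 0.294
```

```bash
python3 settle.py 2
python3 - <<'E'
from settle import *
s=manip.sense();p=snapshot("wrist");T=wristT(p,s)
v=p["image"].copy();K=np.array(p["intrinsics"])
for P,c in ((rect(.5181,-.0316,.103,.1,.086,.038),(255,0,0)),(rect(.5181,-.0316,.103,.067,.053,.038),(0,255,0))):
    for X in P: u=proj(p,X,T);cv2.circle(v,tuple(int(round(i)) for i in u),0,c,-1)
save({"image":v},"w5",(200,120,460,320),3);np.savez("w5.npz",im=p["image"],K=K,T=T);st()
E
```

```text
a 11.37 [ 0.5172 -0.0303  0.0736] tilt [0.0288 0.0145] ty 1.686 [ 0.4 -0.4 -1.6] 0.294
b 11.47 [ 0.5173 -0.0307  0.0727] tilt [0.0279 0.0147] ty 1.686 [-0.2 -0.6 -1.7] 0.286
 11.52 [ 0.5172 -0.0308  0.0729] tilt [0.0282 0.0146] ty 1.685 [-0.   0.  -2.4] 0.293
```

View pics/w5.png

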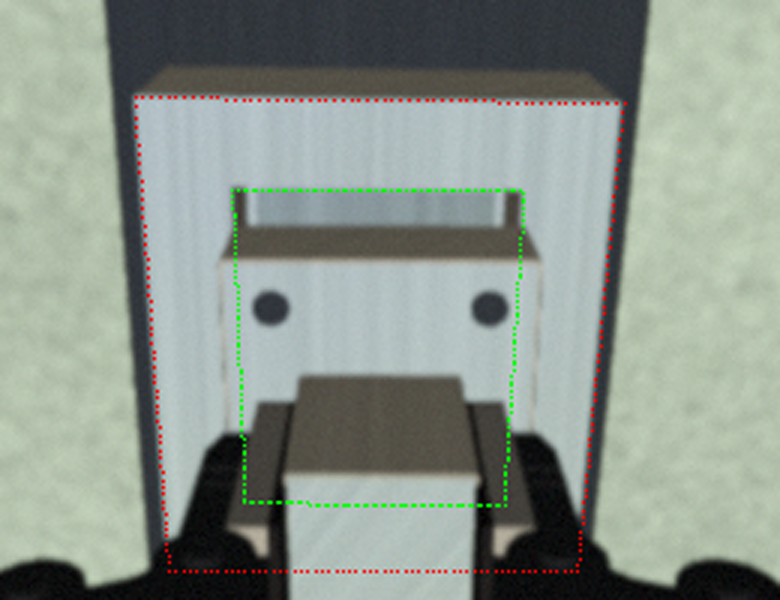

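Run:
```python
from h import *
d=np.load("w5.npz");p={"intrinsics":d["K"]};T=d["T"]
a=.103;F=np.array([[np.cos(a),np.sin(a)],[-np.sin(a),np.cos(a)]])
for (u,v),z in (((220,260),.0703),((541,260),.0703),((233,229),.0523),((527,227),.0523),((232,187),.038),((523,190),.038)):
    X=ray(p,(u/3+200-.33,v/3+120-.33),z,T)[:2];print((F@(X-[.5181,-.0316])*1000).round(2))
```

```text
[-31.97 -24.36]
[-32.42  24.36]
[-30.73 -24.72]
[-31.56  24.97]
[-33.83 -26.6 ]
[-33.79  26.23]
```

The housing is centred over the pocket to within about 0.5 mm and square to about 0.01 rad, so I'll lower it in small settled steps.

>>> jog_arm:
  commands:
    - [0, 0, 0, -0.9, 0]

```text
t: 11.6
tcp_pos: [0.519, -0.031, 0.0655]
tool_rot: [-0.057, 0.998, 0.006, 0.017]
force: [-0.0, 0.1, -2.2]
finger_gap: 0.287
```

```bash
python3 settle.py 2
```

```text
a 11.6 [ 0.519  -0.031   0.0655] tilt [0.0326 0.0133] ty 1.686 [-0.   0.1 -2.2] 0.287
b 11.7 [ 0.5172 -0.0307  0.0635] tilt [0.0277 0.0147] ty 1.686 [-0.6  0.  -2.1] 0.289
```

>>> jog_arm:
  commands:
    - [0, 0, 0, -0.4, -0.01]

```text
t: 11.78
tcp_pos: [0.5176, -0.0308, 0.0598]
tool_rot: [-0.052, 0.999, 0.006, 0.015]
force: [0.5, 0.6, -1.8]
finger_gap: 0.288
```

```bash
python3 settle.py 2
```

```text
a 11.78 [ 0.5176 -0.0308  0.0598] tilt [0.0289 0.0141] ty 1.675 [ 0.5  0.6 -1.8] 0.288
b 11.88 [ 0.5168 -0.0307  0.059 ] tilt [0.0268 0.0148] ty 1.675 [-0.2 -0.1 -2.4] 0.289
```

>>> jog_arm:
  commands:
    - [0, 0, 0, -0.4, 0]

```text
t: 11.97
tcp_pos: [0.5173, -0.0308, 0.0553]
tool_rot: [-0.052, 0.999, 0.006, 0.014]
force: [-0.3, -0.1, -1.6]
finger_gap: 0.292
```

```bash
python3 settle.py 2
```

```text
a 11.97 [ 0.5173 -0.0308  0.0553] tilt [0.028  0.0144] ty 1.675 [-0.3 -0.1 -1.6] 0.292
b 12.07 [ 0.5165 -0.0307  0.0545] tilt [0.0258 0.015 ] ty 1.675 [-0.1  0.1 -1.4] 0.294
```

>>> jog_arm:
  commands:
    - [0, 0, 0, -0.2, 0]

```text
t: 12.15
tcp_pos: [0.5166, -0.0307, 0.0525]
tool_rot: [-0.052, 0.999, 0.007, 0.013]
force: [0.3, -0.4, -1.5]
finger_gap: 0.291
```

```bash
python3 settle.py 2
```

```text
a 12.15 [ 0.5166 -0.0307  0.0525] tilt [0.0263 0.0149] ty 1.675 [ 0.3 -0.4 -1.5] 0.291
b 12.25 [ 0.5162 -0.0306  0.0522] tilt [0.0252 0.0152] ty 1.675 [-0.5 -0.4 -1.6] 0.284
```

>>> jog_arm:
  commands:
    - [0, 0.05, 0, -0.2, 0]

```text
t: 12.33
tcp_pos: [0.5168, -0.0307, 0.0503]
tool_rot: [-0.052, 0.999, 0.007, 0.013]
force: [0.7, -1.0, -2.1]
finger_gap: 0.291
```

```bash
python3 settle.py 2
```

```text
a 12.33 [ 0.5168 -0.0307  0.0503] tilt [0.0256 0.0151] ty 1.675 [ 0.7 -1.  -2.1] 0.291
b 12.43 [ 0.5167 -0.0306  0.05  ] tilt [0.025  0.0153] ty 1.675 [ 0.1  0.5 -2.2] 0.288
```

>>> jog_arm:
  commands:
    - [0, 0, 0, -0.2, 0]

```text
t: 12.52
tcp_pos: [0.517, -0.0307, 0.0481]
tool_rot: [-0.052, 0.999, 0.007, 0.013]
force: [-0.2, -0.0, -0.8]
finger_gap: 0.289
```

```bash
python3 settle.py 2
```

```text
a 12.52 [ 0.517  -0.0307  0.0481] tilt [0.0257 0.0151] ty 1.675 [-0.2 -0.  -0.8] 0.289
b 12.62 [ 0.5166 -0.0306  0.0477] tilt [0.0246 0.0154] ty 1.675 [-0.4 -0.  -2.8] 0.293
```

>>> jog_arm:
  commands:
    - [0, 0, 0, -0.15, 0]

```text
t: 12.7
tcp_pos: [0.5168, -0.0306, 0.0463]
tool_rot: [-0.052, 0.999, 0.007, 0.013]
force: [-0.7, -0.4, -2.0]
finger_gap: 0.284
```

```bash
python3 settle.py 2
```

```text
a 12.7 [ 0.5168 -0.0306  0.0463] tilt [0.025  0.0153] ty 1.675 [-0.7 -0.4 -2. ] 0.284
b 12.8 [ 0.5165 -0.0306  0.046 ] tilt [0.0242 0.0155] ty 1.675 [ 0.4 -0.5 -2.6] 0.288
```

Underside is at about 25.4 mm with no contact yet. I'll continue.

>>> jog_arm:
  commands:
    - [0, 0, 0, -0.15, 0]

```text
t: 12.88
tcp_pos: [0.5167, -0.0306, 0.0448]
tool_rot: [-0.052, 0.999, 0.007, 0.013]
force: [-0.9, 0.1, 3.6]
finger_gap: 0.287
```

```bash
python3 settle.py 2
```

```text
a 12.88 [ 0.5167 -0.0306  0.0448] tilt [0.0248 0.0154] ty 1.675 [-0.9  0.1  3.6] 0.287
b 12.98 [ 0.5166 -0.0306  0.0446] tilt [0.0246 0.0154] ty 1.675 [ 0.  -0.6 -0.8] 0.289
```

>>> jog_arm:
  commands:
    - [0, 0, 0, -0.12, 0]

```text
t: 13.07
tcp_pos: [0.5167, -0.0306, 0.0438]
tool_rot: [-0.052, 0.999, 0.007, 0.013]
force: [-1.6, 0.6, 4.4]
finger_gap: 0.288
```

```bash
python3 settle.py 2
```

```text
a 13.07 [ 0.5167 -0.0306  0.0438] tilt [0.0249 0.0153] ty 1.675 [-1.6  0.6  4.4] 0.288
b 13.17 [ 0.5166 -0.0306  0.0436] tilt [0.0248 0.0154] ty 1.675 [-1.1  0.6  2.4] 0.291
```

>>> jog_arm:
  commands:
    - [0, 0, 0, -0.1, 0]

```text
t: 13.25
tcp_pos: [0.5167, -0.0306, 0.043]
tool_rot: [-0.052, 0.999, 0.007, 0.013]
force: [-1.1, 0.1, 4.0]
finger_gap: 0.289
```

```bash
python3 settle.py 2
```

```text
a 13.25 [ 0.5167 -0.0306  0.043 ] tilt [0.0251 0.0153] ty 1.675 [-1.1  0.1  4. ] 0.289
b 13.35 [ 0.5166 -0.0306  0.0428] tilt [0.025  0.0153] ty 1.675 [-1.   0.1  3.2] 0.291
```

The pad is yielding at about 6 N. I'll continue to the solid stop.

>>> jog_arm:
  commands:
    - [0, 0, 0, -0.1, 0]

```text
t: 13.43
tcp_pos: [0.5166, -0.0306, 0.042]
tool_rot: [-0.052, 0.999, 0.007, 0.013]
force: [-1.7, 0.9, 3.6]
finger_gap: 0.287
```

```bash
python3 settle.py 2
```

```text
a 13.43 [ 0.5166 -0.0306  0.042 ] tilt [0.0251 0.0152] ty 1.675 [-1.7  0.9  3.6] 0.287
b 13.53 [ 0.5167 -0.0306  0.0419] tilt [0.0251 0.0153] ty 1.675 [-1.   0.1  4.5] 0.29
```

>>> jog_arm:
  commands:
    - [0, 0, 0, -0.1, 0]

```text
t: 13.62
tcp_pos: [0.5169, -0.0305, 0.0415]
tool_rot: [-0.052, 0.999, 0.007, 0.013]
force: [-2.3, 1.9, 20.5]
finger_gap: 0.289
```

```bash
python3 settle.py 2
```

```text
a 13.62 [ 0.5169 -0.0305  0.0415] tilt [0.0255 0.0153] ty 1.675 [-2.3  1.9 20.5] 0.289
b 13.72 [ 0.5168 -0.0305  0.0416] tilt [0.0255 0.0152] ty 1.675 [-1.1  1.1  9.5] 0.289
```

>>> jog_arm:
  commands:
    - [0, 0, 0, -0.1, 0]

```text
t: 13.8
tcp_pos: [0.5168, -0.0305, 0.0416]
tool_rot: [-0.052, 0.999, 0.007, 0.013]
force: [-2.8, 1.0, 14.3]
finger_gap: 0.289
```

```bash
python3 settle.py 2
```

```text
a 13.8 [ 0.5168 -0.0305  0.0416] tilt [0.0258 0.015 ] ty 1.675 [-2.8  1.  14.3] 0.289
b 13.9 [ 0.5168 -0.0305  0.0416] tilt [0.0258 0.015 ] ty 1.675 [-2.1  0.3 11.8] 0.289
```

>>> jog_arm:
  commands:
    - [0, 0, 0, -0.13, 0]
    - [0, 0, 0, -0.13, 0]

```text
t: 14.07
tcp_pos: [0.5168, -0.0305, 0.0416]
tool_rot: [-0.052, 0.999, 0.007, 0.014]
force: [-2.5, 0.9, 16.3]
finger_gap: 0.286
```

>>> jog_arm:
  commands:
    - [0, 0, 0, -0.14, 0]
    - [0, 0, 0, -0.14, 0]
    - [0, 0, 0, -0.14, 0]

```text
t: 14.32
tcp_pos: [0.5168, -0.0305, 0.0416]
tool_rot: [-0.052, 0.999, 0.006, 0.014]
force: [-2.6, 0.8, 14.7]
finger_gap: 0.288
```

```bash
python3 settle.py 1
```

```text
a 14.32 [ 0.5168 -0.0305  0.0416] tilt [0.0279 0.0138] ty 1.676 [-2.6  0.8 14.7] 0.288
b 14.37 [ 0.5168 -0.0305  0.0416] tilt [0.0279 0.0138] ty 1.676 [-2.8  0.5 16. ] 0.294
```

>>> jog_arm:
  commands:
    - [0, 0, 0, -0.17, 0]
    - [0, 0, 0, -0.17, 0]

```text
t: 14.53
tcp_pos: [0.5168, -0.0305, 0.0415]
tool_rot: [-0.053, 0.998, 0.006, 0.015]
force: [-3.8, 0.9, 19.6]
finger_gap: 0.289
```

>>> jog_arm:
  commands:
    - [0, 0, 0, -0.18, 0]
    - [0, 0, 0, -0.18, 0]
    - [0, 0, 0, -0.18, 0]
    - [0, 0, 0, -0.18, 0]

```text
t: 14.87
tcp_pos: [0.5168, -0.0304, 0.0416]
tool_rot: [-0.053, 0.998, 0.005, 0.016]
force: [-3.1, 0.3, 18.9]
finger_gap: 0.292
```

```bash
python3 settle.py 1;  python3 - <<'E'
from settle import *
s=manip.sense();p=snapshot("wrist");save(p,"w6",(200,120,460,320),3);np.savez("w6.npz",im=p["image"],K=p["intrinsics"],T=wristT(p,s))
E
```

```text
a 14.87 [ 0.5168 -0.0304  0.0416] tilt [0.0313 0.0124] ty 1.676 [-3.1  0.3 18.9] 0.292
b 14.92 [ 0.5168 -0.0305  0.0416] tilt [0.0313 0.0123] ty 1.676 [-2.   0.4 18.9] 0.29
```

View pics/w6.png

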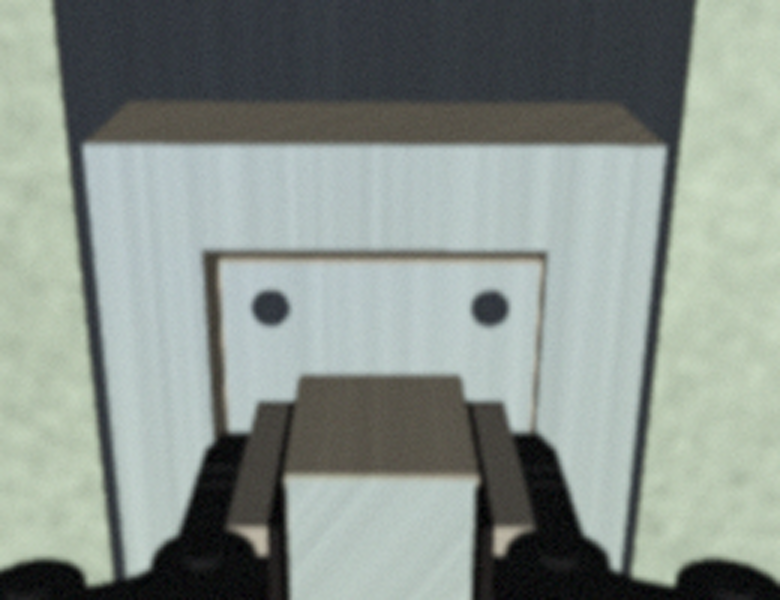

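The housing is home, level inside the mouth, and solid at about 21 N. I'll release it and rise.

>>> jog_arm:
  commands:
    - [60, 0, 0, 0, 0]
    - [60, 0, 0, 0, 0]
    - [60, 0, 0, 0.1, 0]
    - [60, 0, 0, 0.3, 0]
    - [60, 0, 0, 2, 0]
    - [70, 0, 0, 4, 0]
    - [70, 0, 0, 4, 0]
    - [70, 0, 0, 4, 0]
  squeeze: 30

```text
t: 15.63
tcp_pos: [0.5107, -0.0292, 0.1808]
tool_rot: [-0.052, 0.999, 0.009, 0.006]
force: [0.7, -0.0, -0.1]
finger_gap: 0.7
```

>>> jog_arm:
  commands:
    - [75, 0, 0, 4, 0]
    - [75, 0, 0, 4, 0]
    - [75, 0, 0, 3, 0]
    - [75, 0, 0, 0, 0]

```text
t: 15.97
tcp_pos: [0.5133, -0.0298, 0.3034]
tool_rot: [-0.052, 0.999, 0.007, 0.012]
force: [0.3, 0.2, 0.9]
finger_gap: 0.749
```

Run:
```python
from settle import *
snapshot("top");st()
s=manip.sense();p=snapshot("wrist");T=wristT(p,s);save(p,"w7")
q=snapshot("scene")
for n in ["clamp_handle","clamp_foot","clamp_hinge","housing"]:
    for c,TT in((p,T),(q,None)):
        for r in models.pinpoint(c,n)[:2]: print(n,np.round(r["centre"],4),round(r["score"],2),proj(c,r["centre"],TT).round())
a=.103;print("hole centre px",proj(p,[.5181,-.0316,.069],T))
st()
```

```text
16.02 [ 0.5121 -0.0295  0.301 ] tilt [0.0202 0.0156] ty 1.675 [-0.5 -0.  -0.3] 0.747
clamp_handle [ 0.6123 -0.0245  0.2373] 0.78 [319. 340.]
clamp_handle [ 0.6127 -0.0223  0.2327] 0.59 [296. 171.]
clamp_foot [ 0.5916 -0.0218  0.1732] 0.92 [304. 184.]
clamp_hinge [ 0.6006 -0.0195  0.0846] 0.76 [325. 239.]
clamp_hinge [ 0.4795 -0.4206 -0.    ] 0.23 [14. 92.]
clamp_hinge [ 0.6034 -0.0192  0.082 ] 0.57 [302. 211.]
clamp_hinge [0.6176 0.2687 0.0018] 0.46 [372. 304.]
housing [ 0.5164 -0.0299  0.0219] 0.86 [323. 157.]
housing [0.5666 0.1462 0.0047] 0.78 [445. 202.]
housing [ 0.3385  0.3062 -0.0011] 0.82 [458. 253.]
housing [0.2617 0.3914 0.0016] 0.8 [502. 257.]
hole centre px [321.95344275 166.84121762]
 16.52 [ 0.5095 -0.0288  0.2959] tilt [0.0088 0.0189] ty 1.674 [ 0.6  0.5 -0.3] 0.751
```

View pics/w7.png

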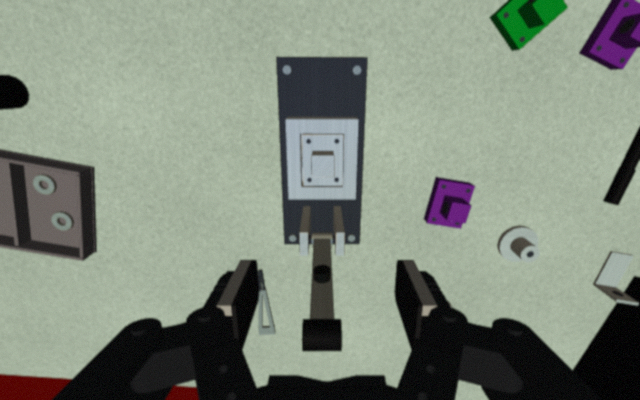

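>>> jog_arm:
  commands:
    - [75, 3.4, 0.3, 0, 0]
    - [75, 3.4, 0.3, 0, 0]
    - [75, 3.2, 0, 0, 0]
    - [75, 0, 0, 0, 0]

```text
t: 16.85
tcp_pos: [0.6088, -0.0218, 0.293]
tool_rot: [-0.051, 0.999, 0.01, 0.001]
force: [1.0, -0.4, 0.6]
finger_gap: 0.747
```

```bash
python3 settle.py 2
```

```text
a 16.85 [ 0.6088 -0.0218  0.293 ] tilt [0.0008 0.0207] ty 1.673 [ 1.  -0.4  0.6] 0.747
b 16.95 [ 0.6037 -0.0211  0.2925] tilt [-0.0064  0.0218] ty 1.673 [-0.7 -0.1 -0.7] 0.75
```

>>> jog_arm:
  commands:
    - [75, 0.3, -0.1, -2.5, 0]
    - [75, 0, 0, -2.5, 0]
    - [75, 0, 0, -2.3, 0]
    - [75, 0, 0, 0, 0]

```text
t: 17.28
tcp_pos: [0.6028, -0.0219, 0.219]
tool_rot: [-0.051, 0.999, 0.011, -0.003]
force: [-0.5, 0.7, -1.1]
finger_gap: 0.752
```

```bash
python3 settle.py 0
```

```text
a 17.28 [ 0.6028 -0.0219  0.219 ] tilt [-0.0067  0.0213] ty 1.673 [-0.5  0.7 -1.1] 0.752
b 17.28 [ 0.6028 -0.0219  0.219 ] tilt [-0.0067  0.0213] ty 1.673 [-0.5  0.7 -1.1] 0.752
```

>>> jog_arm:
  commands:
    - [75, 0.9, 0, -0.4, 0]
    - [75, 0, 0, 0, 0]

```text
t: 17.45
tcp_pos: [0.6102, -0.0218, 0.2152]
tool_rot: [-0.051, 0.999, 0.011, -0.004]
force: [0.1, -0.1, 0.9]
finger_gap: 0.75
```

>>> jog_arm:
  commands:
    - [0, 0, 0, 0, 0]
    - [0, 0, 0, 0, 0]
    - [0, 0, 0, 0, 0]
    - [0, 0, 0, 0, 0]
  squeeze: 25

```text
t: 17.78
tcp_pos: [0.6116, -0.0216, 0.2187]
tool_rot: [-0.051, 0.999, 0.011, -0.002]
force: [1.6, 0.2, -9.8]
finger_gap: 0.347
```

```bash
python3 settle.py 0
```

```text
a 17.78 [ 0.6116 -0.0216  0.2187] tilt [-0.0043  0.0213] ty 1.673 [ 1.6  0.2 -9.8] 0.347
b 17.78 [ 0.6116 -0.0216  0.2187] tilt [-0.0043  0.0213] ty 1.673 [ 1.6  0.2 -9.8] 0.347
```

>>> jog_arm:
  commands:
    - [0, -1.9, -0.2, 0.0, 0]
    - [0, -1.9, -0.2, -0.3, 0]
    - [0, -1.8, -0.19, -0.5, 0]

```text
t: 18.03
tcp_pos: [0.565, -0.0264, 0.2144]
tool_rot: [-0.051, 0.999, 0.01, 0.011]
force: [4.4, 3.6, -0.5]
finger_gap: 0.347
```

```bash
cat > arc.py <<'E'
from settle import *
st()
s=manip.sense();M=R.from_quat(s["tool_rot"]).as_matrix();g=s["tcp_pos"]-.0187*M[:,2]
d=g-np.array([.6026,-.0229,.084]);u=np.array([np.cos(.103),np.sin(.103)])
x=d[:2]@u;q=np.arctan2(d[2],-x);print("q",round(q,3),"r",round(np.hypot(x,d[2]),4),"lat",round(-d[0]*u[1]+d[1]*u[0],4))
for dq in (.1,.2,.3):
    n=q-dq;dx=-.15*np.cos(n)-x;dz=.15*np.sin(n)-d[2];print(dq,np.round(np.array([dx*u[0],dx*u[1],dz])*100,2))
E
python3 arc.py
```

```text
18.03 [ 0.565  -0.0264  0.2144] tilt [0.0203 0.0218] ty 1.674 [ 4.4  3.6 -0.5] 0.347
q 1.32 r 0.1539 lat 0.0
0.1 [-1.33 -0.14 -0.82]
0.2 [-2.7  -0.28 -1.41]
0.3 [-4.01 -0.41 -2.13]
```

>>> jog_arm:
  commands:
    - [0, -2.25, -0.23, -0.9, 0]
    - [0, -2.1, -0.22, -1.2, 0]
    - [0, -1.9, -0.2, -1.5, 0]

```text
t: 18.28
tcp_pos: [0.5095, -0.032, 0.1862]
tool_rot: [-0.051, 0.998, 0.009, 0.024]
force: [2.1, 2.2, 3.1]
finger_gap: 0.346
```

```bash
python3 arc.py
```

```text
18.28 [ 0.5095 -0.032   0.1862] tilt [0.0474 0.0203] ty 1.674 [2.1 2.2 3.1] 0.346
q 0.907 r 0.1534 lat 0.0002
0.1 [-0.92 -0.1  -1.25]
0.2 [-1.94 -0.2  -2.34]
0.3 [-2.85 -0.3  -3.53]
```

>>> jog_arm:
  commands:
    - [0, -1.7, -0.18, -1.7, 0]
    - [0, -1.45, -0.15, -1.9, 0]
    - [0, -1.15, -0.12, -2.1, 0]

```text
t: 18.53
tcp_pos: [0.4675, -0.0362, 0.1343]
tool_rot: [-0.052, 0.998, 0.007, 0.032]
force: [0.4, 2.8, 1.4]
finger_gap: 0.348
```

```bash
python3 arc.py
```

```text
18.53 [ 0.4675 -0.0362  0.1343] tilt [0.0625 0.0172] ty 1.674 [0.4 2.8 1.4] 0.348
q 0.467 r 0.1533 lat 0.0004
0.1 [-0.31 -0.03 -1.52]
0.2 [-0.77 -0.08 -2.95]
0.3 [-1.09 -0.11 -4.41]
```

>>> jog_arm:
  commands:
    - [0, -0.65, -0.07, -1.4, 0]
    - [0, -0.45, -0.05, -1.4, 0]
    - [0, -0.3, -0.03, -1.0, 0]

```text
t: 18.78
tcp_pos: [0.4536, -0.0377, 0.0974]
tool_rot: [-0.051, 0.998, 0.006, 0.035]
force: [0.8, 3.7, 1.7]
finger_gap: 0.347
```

```bash
python3 arc.py; python3 settle.py 1
```

```text
18.78 [ 0.4536 -0.0377  0.0974] tilt [0.07   0.0158] ty 1.673 [0.8 3.7 1.7] 0.347
q 0.209 r 0.1544 lat 0.0005
0.1 [ 0.19  0.02 -1.57]
0.2 [ 0.11  0.01 -3.07]
0.3 [ 0.17  0.02 -4.57]
a 18.78 [ 0.4536 -0.0377  0.0974] tilt [0.07   0.0158] ty 1.673 [0.8 3.7 1.7] 0.347
b 18.83 [ 0.4533 -0.0377  0.0963] tilt [0.0688 0.0162] ty 1.672 [ 0.2  1.6 -2.9] 0.343
```

>>> jog_arm:
  commands:
    - [0, -0.05, 0, -0.5, 0]
    - [0, -0.05, 0, -0.5, 0]
    - [0, 0, 0, -0.3, 0]

```text
t: 19.08
tcp_pos: [0.4513, -0.0378, 0.0841]
tool_rot: [-0.051, 0.998, 0.006, 0.034]
force: [-4.2, -1.6, 4.1]
finger_gap: 0.347
```

```bash
python3 arc.py
python3 - <<'E'
from h import *
p=snapshot("scene")
for n in ("clamp_foot","clamp_handle"):
    for r in models.pinpoint(p,n)[:1]: print(n,r)
save(p,"s2",(220,130,400,260),4)
E
```

```text
19.08 [ 0.4513 -0.0378  0.0841] tilt [0.0671 0.0158] ty 1.674 [-4.2 -1.6  4.1] 0.347
q 0.122 r 0.1545 lat 0.0005
0.1 [ 0.33  0.03 -1.55]
0.2 [ 0.38  0.04 -3.05]
0.3 [ 0.57  0.06 -4.54]
clamp_foot {'centre': [0.5167, -0.0278, 0.0798], 'score': 0.75}
clamp_handle {'centre': [0.4526, -0.0395, 0.1056], 'score': 0.79}
```

View pics/s2.png

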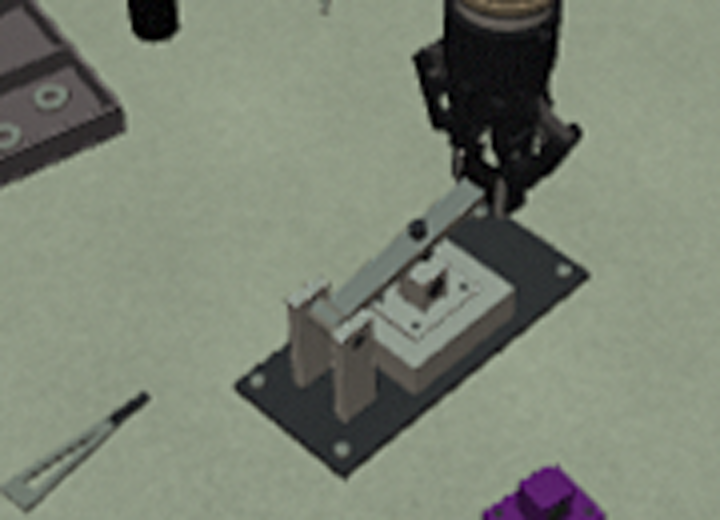

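>>> jog_arm:
  commands:
    - [0, 0.05, 0, -0.4, 0]
    - [0, 0.05, 0, -0.3, 0]
    - [0, 0, 0, -0.15, 0]

```text
t: 19.48
tcp_pos: [0.4505, -0.0379, 0.0758]
tool_rot: [-0.052, 0.998, 0.006, 0.032]
force: [-2.5, -0.3, 3.0]
finger_gap: 0.347
```

>>> jog_arm:
  commands:
    - [0, 0, 0, -0.15, 0]
    - [0, 0, 0, -0.15, 0]

```text
t: 19.65
tcp_pos: [0.4504, -0.0379, 0.073]
tool_rot: [-0.052, 0.998, 0.006, 0.032]
force: [-3.9, -0.3, 3.0]
finger_gap: 0.345
```

```bash
python3 arc.py
```

```text
19.65 [ 0.4504 -0.0379  0.073 ] tilt [0.0634 0.016 ] ty 1.675 [-3.9 -0.3  3. ] 0.345
q 0.05 r 0.1543 lat 0.0006
0.1 [ 0.43  0.04 -1.52]
0.2 [ 0.58  0.06 -3.01]
0.3 [ 0.88  0.09 -4.48]
```

>>> jog_arm:
  commands:
    - [0, 0.02, 0, -0.13, 0]
    - [0, 0.02, 0, -0.13, 0]

```text
t: 19.82
tcp_pos: [0.4503, -0.0379, 0.0704]
tool_rot: [-0.052, 0.998, 0.006, 0.032]
force: [-5.7, -2.2, 2.3]
finger_gap: 0.348
```

>>> jog_arm:
  commands:
    - [0, 0.02, 0, -0.13, 0]
    - [0, 0.02, 0, -0.13, 0]

```text
t: 19.98
tcp_pos: [0.4502, -0.0379, 0.0677]
tool_rot: [-0.052, 0.998, 0.006, 0.031]
force: [-4.7, -2.0, 2.5]
finger_gap: 0.347
```

```bash
python3 arc.py
```

```text
19.98 [ 0.4502 -0.0379  0.0677] tilt [0.0616 0.0161] ty 1.676 [-4.7 -2.   2.5] 0.347
q 0.015 r 0.1543 lat 0.0006
0.1 [ 0.48  0.05 -1.5 ]
0.2 [ 0.68  0.07 -2.99]
0.3 [ 1.03  0.11 -4.45]
```

>>> jog_arm:
  commands:
    - [0, 0.02, 0, -0.1, 0]
    - [0, 0.02, 0, -0.1, 0]

```text
t: 20.15
tcp_pos: [0.4502, -0.0379, 0.0654]
tool_rot: [-0.052, 0.998, 0.007, 0.031]
force: [-5.4, -1.8, 5.9]
finger_gap: 0.351
```

>>> jog_arm:
  commands:
    - [0, 0.02, 0, -0.1, 0]

```text
t: 20.23
tcp_pos: [0.4503, -0.0379, 0.065]
tool_rot: [-0.052, 0.998, 0.006, 0.031]
force: [-7.4, -1.7, 24.9]
finger_gap: 0.344
```

>>> jog_arm:
  commands:
    - [0, 0.02, 0, -0.1, 0]

```text
t: 20.32
tcp_pos: [0.4503, -0.0379, 0.065]
tool_rot: [-0.052, 0.998, 0.006, 0.031]
force: [-7.6, -2.3, 23.2]
finger_gap: 0.347
```

The foot met the boss firmly at z = 0.065, with 24 N at the handle. I'll relax and check before releasing.

>>> jog_arm:
  commands:
    - [0, 0, 0, 0, 0]
    - [0, 0, 0, 0, 0]

```text
t: 20.48
tcp_pos: [0.4502, -0.0379, 0.0656]
tool_rot: [-0.052, 0.998, 0.006, 0.031]
force: [-2.8, -0.8, -3.4]
finger_gap: 0.348
```

```bash
python3 arc.py
```

```text
20.48 [ 0.4502 -0.0379  0.0656] tilt [0.0618 0.0159] ty 1.676 [-2.8 -0.8 -3.4] 0.348
q 0.001 r 0.1543 lat 0.0006
0.1 [ 0.5   0.05 -1.5 ]
0.2 [ 0.72  0.07 -2.98]
0.3 [ 1.09  0.11 -4.43]
```

>>> jog_arm:
  commands:
    - [65, 0, 0, -0.02, 0]
    - [65, 0, 0, -0.02, 0]
    - [65, 0, 0, 0, 0]
    - [65, 0, 0, 0, 0]

```text
t: 20.82
tcp_pos: [0.4553, -0.039, 0.0651]
tool_rot: [-0.052, 0.998, 0.005, 0.036]
force: [-0.5, -0.2, 0.6]
finger_gap: 0.648
```

```bash
python3 arc.py
```

```text
20.82 [ 0.4553 -0.039   0.0651] tilt [0.0706 0.0135] ty 1.675 [-0.5 -0.2  0.6] 0.648
q -0.002 r 0.1496 lat -0.001
0.1 [ 0.03  0.   -1.5 ]
0.2 [ 0.26  0.03 -2.98]
0.3 [ 0.63  0.07 -4.43]
```

>>> jog_arm:
  commands:
    - [65, 0, 0, 1.5, 0]
    - [65, 0, 0, 3, 0]
    - [65, 0, 0, 4, 0]
    - [65, 0, 0, 4, 0]
    - [65, -2, 0, 3, 0]
    - [65, 0, 0, 0, 0]

```text
t: 21.32
tcp_pos: [0.4367, -0.0391, 0.2243]
tool_rot: [-0.052, 0.998, 0.005, 0.035]
force: [0.3, 0.3, -0.3]
finger_gap: 0.651
```

```bash
python3 settle.py 2
python3 - <<'E'
from settle import *
s=manip.sense();w=snapshot("wrist");T=wristT(w,s);p=snapshot("scene");save(p,"s3",(220,130,400,260),4);t=snapshot("top")
for n in ("clamp_foot","clamp_handle","housing","hub","marker","screwdriver","tweezers","bracket","pulley","motor"):
    for k,c in(("w",w),("s",p),("t",t)):
        for r in models.pinpoint(c,n)[:1]: print(n,k,np.round(r["centre"],3),round(r["score"],2))
E
```

```text
a 21.32 [ 0.4367 -0.0391  0.2243] tilt [0.0696 0.0145] ty 1.675 [ 0.3  0.3 -0.3] 0.651
b 21.42 [ 0.4381 -0.0396  0.2214] tilt [0.0687 0.015 ] ty 1.674 [ 0.7 -0.9 -0.6] 0.649
clamp_foot w [ 0.519 -0.031  0.066] 0.88
clamp_foot s [ 0.518 -0.032  0.072] 0.87
clamp_handle w [ 0.455 -0.037  0.09 ] 0.66
clamp_handle s [ 0.454 -0.037  0.086] 0.75
housing w [ 0.52  -0.029  0.018] 0.82
housing s [0.339 0.304 0.   ] 0.96
housing t [ 0.329  0.189 -0.   ] 0.94
hub w [0.618 0.267 0.   ] 0.75
hub s [0.619 0.272 0.002] 0.84
hub t [0.619 0.266 0.001] 0.57
marker t [ 0.473  0.379 -0.002] 0.53
screwdriver s [ 0.311 -0.4    0.002] 0.55
screwdriver t [ 0.31  -0.397 -0.001] 0.74
tweezers w [ 0.754 -0.101 -0.003] 0.76
tweezers s [ 0.754 -0.098  0.004] 0.59
tweezers t [ 0.599 -0.026  0.086] 0.72
bracket s [ 0.651  0.429 -0.004] 0.56
bracket t [0.652 0.431 0.   ] 0.72
pulley w [ 0.751  0.176 -0.002] 0.76
pulley s [0.749 0.174 0.   ] 0.82
pulley t [ 0.749  0.177 -0.002] 0.51
motor s [ 0.474 -0.419  0.001] 0.78
motor t [ 0.48  -0.421  0.003] 0.7
```

View pics/s3.png

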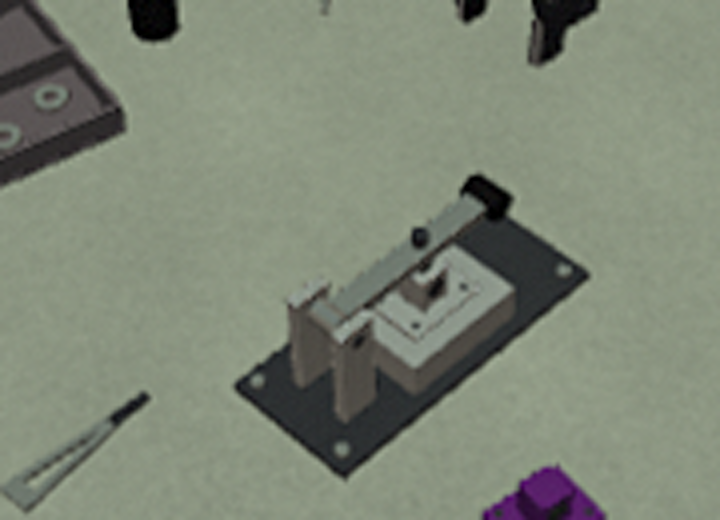

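The strap is level with its foot on the boss (crop 425,265), the handle is released, and the arm is clear. Handing in.

```bash
python3 -c "
from station import workorder; print(workorder.sign_off())"
```

```text
the job is handed in; nothing more can be done
None
```

I loaded the aluminium housing into the pocket, pushed it past the lift-out pad onto the rest plate, and swung the clamp down until its foot rests on the boss. The job was handed in at about 21.6 s; sign-off gives no verdict.

- **Seating:** the pad yielded at about 6 N, and the housing came to a solid stop about 3.4 mm lower. I bore down on it there with roughly 17–22 N for about 0.9 s. The highest force I read was about 22 N on the fixture.
- **Clamp:** I pinched the handle and swung it down. The foot met the boss with about 24 N at the handle (limit about 35 N), which is more than a light touch. I relaxed that at once, and the handle came back up about 0.6 mm (about 0.35 mm at the foot) before I let go.
- **Last checks:** the foot was found at z 0.066–0.072 m, against about 0.069 m for the boss top. The network readings are only good to about 4 mm, so that the foot is within 1.5 mm rests on the contact force felt. The wrist camera showed the housing in the pocket, and the arm was clear with the force near zero.
- **Bystanders:** the hub, bracket and motor read as before, within the networks' error. The marker, screwdriver, tweezers and pulley have no earlier reading to compare, but nothing was touched.
- **Disagreements:** in the last scene and top pictures the network's best "housing" was a look-alike, because the strap hides the real one. In the last top picture its "tweezers" landed on the clamp hinge; the other two cameras put them at (0.754, -0.10).

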